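# Rehang the lift-off door of a control enclosure

## Task

Take the loose grey door out of its blue-railed stand and hang it, standing wide open, on the two upright hinge pins of the small grey enclosure: feel for the pins, and lower it gently until both hinge sockets are fully home. Let go of it, then swing it shut against the enclosure's front. Never force it, and leave the other things on the bench alone.

Things in the scene. Friction and masses are not known exactly. Their poses are not given: they have to be found in the camera images.
- cabinet: Small grey control enclosure, fixed, 100 deep (x) x 140 wide (y) x 160 mm high; origin at the centre of its underside. Open front at local x = -50 mm faces local -x, roughly to the robot. At its left front (+y) two steel brackets, one above the other, each carry an upright pin 7 mm thick, 16 mm long, tip edge barely broken. Both pins lie on one vertical line and do not give under 100 N.
- hinge_datum (a point): Innermost stop of the hinge, at the height of the lower bracket's top: local (-60, 76, 30) mm of the enclosure, same axes. The brackets slide together along the enclosure's y in clamps: the real pin line stands anywhere 2 to 20 mm outboard (+y) of here, true along x; feel for it. A socket can also come down beside its pin; on the pin the door is stopped within 2 mm both ways.
- upper_bracket (a point): As hinge_datum, at the upper bracket's top, 84 mm higher (114 mm above the bench). Brackets are 8 mm thick: 76 mm are free between them. The door can be brought in only level, from the enclosure's front, 16 to 56 mm above home: its lower socket must pass under the upper bracket, then go down on its pin.
- door: Loose grey door, about 0.3 kg, standing upright in the stand. Origin on its hinge axis at the underside of the lower socket; local x runs from there along the leaf, y normal to the leaf (inner face +y, with a black pad; outer face -y, with yellow label and lock 4 mm proud), z up. Leaf x = 13 to 138, y = -5 to 5, z = -24 to 124 mm; pad 4 mm thick, x = 35 to 128, z = 16 to 95 mm.
- upper_socket (a point): Underside of the door's upper socket, on the hinge axis: door local (0, 0, 84) mm. The two sockets are steel tubes, 21 mm outside, 8.6 mm inside diameter, 20 mm high, open at both ends. Home: both undersides rest on the bracket tops.
- door_grip (a point): Grip point, door local (48, 0, 108) mm: between the hinge and the centre of mass (x = 70 mm), so that the pins twist the door less in the fingers; 16 mm below the leaf's top edge, on its mid plane. The leaf is 10 mm thick here; pinch it across (along door y) from above.
- door_edge (a point): Middle of the door's free edge: door local (138, 0, 50) mm. Shut: door x points along the enclosure's -y, pad within about 1 mm of the front rim. Wide open: door x points along the enclosure's -x. On its pins the door turns almost without friction and stays where it is left.
- door_rack: Fixed stand: black base 86 x 75 x 10 mm, two blue rails along local x, 80 mm long, tops 45 mm above the bench, slot 12.5 mm wide between them; origin at the centre of its underside. The door stands in the slot, its leaf's lower edge 10 mm above the bench, its origin 34 mm.
- ipa_bottle: White bottle with a blue cap, 46 mm across, 149 mm high; bystander. Origin at its underside.
- screwdriver_red: Red screwdriver 176 mm long lying on the bench; bystander. Origin at its underside.
- side_cutter: Red-handled side cutter 120 mm long lying on the mat; bystander. Origin at its underside.
- safety_glasses: Blue-framed safety glasses, 137 x 149 x 43 mm; bystander. Origin at its underside.
Things that resemble listed ones, but are neither listed nor needed, are in the scene too. Of the things that look like the door, the larger one is meant.

How it is judged:
By the outcome, as a careful person would: the job done as asked, in the order asked, and still so for the second after the job is handed in, with the robot touching nothing.
It also fails if it takes over 72 s, if anything falls off the work surface, if the arm or the gripper's body presses on something with over 40 N, if the wrist force passes 120 N, or if a joint passes its speed limit or range.

## Robot

A 7-joint arm with a two-finger parallel gripper is mounted at the origin on a cart in front of the work surface, level with it; the furniture and walls round the work are solid. World frame = base frame: x ahead of the robot, y to its left, z up, the work surface at z = 0. Lengths are in m, angles in rad, forces in N, time in s.
With the tool pointing down it reaches from about 0.4 to 0.85 m from the base axis. Payload 4.5 kg.
Tool frame: the origin (TCP) lies on the centre line of the jaws, within the pads' length; the fingertips stand 17 mm ahead of it and the grasp point (between the pads) lies 2 mm behind it (r.tip_reach is the distance from the TCP to the fingertips, in m); z points along the fingers, y is the line along which they close (so a half turn about z gives the same grasp; the last joint's range is limited). The gripper opens to 88 mm and grips with 3 to 60 N. Pads are 18 mm wide; open, the fingers measure 123 mm over their backs; the gripper's body (75 mm by 187 mm) begins 45 mm behind the grasp point.
Start: joints at [1.352, 0.689, -0.195, 1.565, 0.157, 0.902, -0.215], TCP at [0.156, -0.605, 0.256] pointing down, gripper open.
Joint ranges: [-3.01, 3.01], [-0.46, 2.08], [-1.47, 1.51], [0.13, 2.56], [-1, 4.14], [0.04, 2.09], [-2.66, 2.66]. Speed limits (rad/s): [2.57, 2.57, 3.14, 3.14, 3.14, 3.14, 3.14].

## Interface

Orientations are given as a unit quaternion [x, y, z, w].
In Python, from plant import r gives the robot as it stands.
- The arm moves only by the tool step_arm, never from a script. Its argument "steps" is a list of rows, each a list of 7 numbers: the shift along the tool's x, y, z in cm, then the turn, a rotation vector about the tool's x, y, z in degrees, then the gripper's target within -1 to 1 (shut at 1, half-way at 0, fully open at -1). A call has 1 to 8 rows; each row shifts and turns the commanded pose from where the row before left it, along the tool's axes as they then stand; what a row does not reach is not made up. A row lasts 1/8 s, in which the tool goes at most 62.5 mm and 10.7 degrees, less where a joint would pass 70% of its speed; a pose out of reach is approached as far as the arm can. A call with a gripper value outside its range is refused whole. The fingers move at their own pace and stop on an object; "force" is the grip in N (left out, the last holds). Time passes only in rows, so rows that do not move let the fingers close. It gives the time, the measured TCP pose, the force, the opening and the grip force at its end, in the units of the state.
- r.get_state(): the state, without advancing time (a new reading comes with each control period).
- r.snapshot(name): name is "side" or "top"; returns a dict with "pixels" (480x640x3 uint8, red, green, blue), "fx", "fy", "cx", "cy" (pixels), "cam_to_world" (4x4, takes a point from camera to world coordinates). Camera axes: x right, y down, z forward; pixel columns grow to the right and rows downward; lengths in m; the calibration is good to about 2 mm. A picture is of the moment at which its call begins. There is no depth.
- r.finish_job(): hands the job in; it is judged then, once.
The state is a dict: "clock": time; "q": joint angles; "qd": joint speeds; "joint_torque": joint torques, N m; "tool_pos": TCP position; "eef_rot": TCP orientation; "contact_force": force on the tool from outside, world axes, zero at the start; "moment": the same for the moment, N m; "opening": opening from 0.0 (shut) to 1.0 (fully open); "finger_force": force on a finger pad.
Only numpy, scipy, OpenCV 4.12 (cv2) and the standard library are available. Lean on these libraries where they do the work, as an engineer would, in place of code of your own. Each camera call takes 0.05 s, during which the arm holds its last target. There are 200 camera calls.

## Working session

There is one attempt and no reset: what is moved stays moved. The work goes in short steps, Python scripts to look and compute and a tool call to move; the robot and the scene stay as the last step left them, time stands still between calls to the robot, and variables do not carry over. Pictures are saved under pics/ and viewed, at most 10 in all, crops included, and the job is handed in when it is done.

Besides the shell and the picture viewer there is one more tool, called after "Request:" by a JSON object that holds its "op" and its "data". step_arm: Moves the arm, as the interface text tells. Its arguments: {"type":"object","properties":{"steps":{"type":"array","items":{"type":"array","items":{"type":"number"}}},"force":{"type":"number"}},"required":["steps"]}

```bash
ls; mkdir -p pics; python3 - <<'E'
from plant import r
import cv2,numpy as np
for n in("top","side"):
    s=r.snapshot(n); cv2.imwrite(f"pics/{n}0.png",s["pixels"][:,:,::-1]); print(n,s["fx"],s["fy"],s["cx"],s["cy"],np.round(s["cam_to_world"],4).tolist())
print(r.get_state(), r.tip_reach)
E
```

```text
pics
top 515.9416862303248 515.9416862303248 311.957104864884 236.55816299290447 [[-0.0296, -0.9888, 0.1466, 0.4429], [-0.9995, 0.0305, 0.0035, -0.0334], [-0.008, -0.1464, -0.9892, 1.3106], [0.0, 0.0, 0.0, 1.0]]
side 589.0972184329759 589.0972184329759 325.3907925946535 241.9552515163683 [[0.9996, -0.007, -0.0261, 0.6741], [0.0217, -0.3665, 0.9302, -1.6184], [-0.0161, -0.9304, -0.3662, 0.722], [0.0, 0.0, 0.0, 1.0]]
{'clock': 0.1, 'q': array([ 1.35180445,  0.68987633, -0.19453602,  1.56617209,  0.15731421,
        0.90248918, -0.21511558]), 'qd': array([ 0.00019697, -0.00170872,  0.00096701, -0.00041441, -0.00109156,
       -0.00022151, -0.00079238]), 'joint_torque': array([-2.69885932e-03, -5.28497100e+01, -1.27142541e+00, -1.53836721e+01,
       -5.25998371e-02,  1.99166308e-03,  5.86831447e-05]), 'tool_pos': array([ 0.15615945, -0.6046603 ,  0.25502356]), 'eef_rot': array([ 9.92017731e-01,  1.26096072e-01, -1.53398681e-04, -7.60837535e-04]), 'contact_force': array([ 0.66853367,  0.10134717, -0.80655233]), 'moment': array([ 0.0393252 ,  0.07308651, -0.02030489]), 'finger_force': 0.0, 'opening': 0.9973711452338159} 0.017
```

View pics/top0.png

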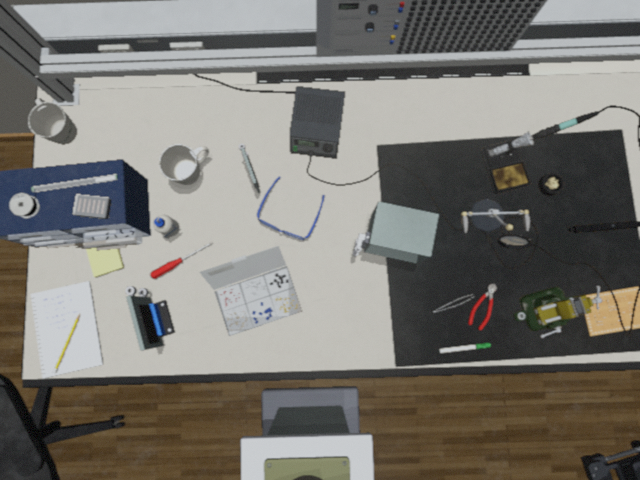

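View pics/side0.png

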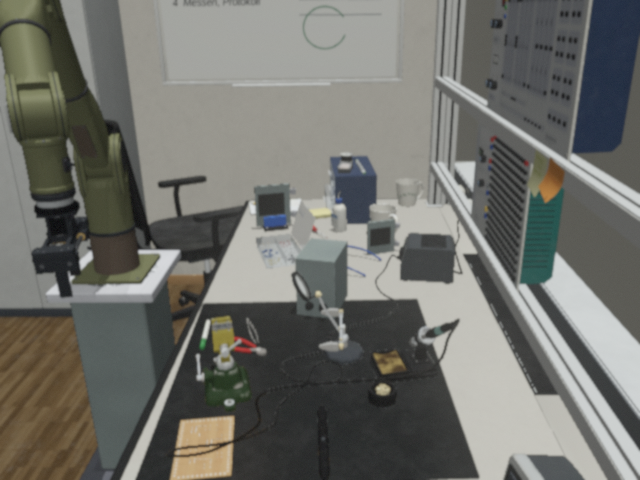

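The top view shows the enclosure at about (405,230) with its hinge at (360,245). The stand with the larger door is at (150,320), and the small decoy plate at (250,170). In the side view the door is at (272,205). I'll zoom in on both.

```bash
python3 - <<'E'
import cv2,numpy as np
t=cv2.imread("pics/top0.png");s=cv2.imread("pics/side0.png")
a=cv2.resize(t[275:365,110:200],(400,400),interpolation=cv2.INTER_CUBIC)
b=cv2.resize(t[190:280,350:440],(400,400),interpolation=cv2.INTER_CUBIC)
c=cv2.resize(s[170:245,235:310],(400,400)[:2],interpolation=cv2.INTER_CUBIC)
cv2.imwrite("pics/z1.png",np.hstack([a,b]))
d=cv2.resize(s[230:330,280:380],(400,400),interpolation=cv2.INTER_CUBIC)
cv2.imwrite("pics/z2.png",np.hstack([c,d]))
E
```

```text
(no output)
```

View pics/z1.png

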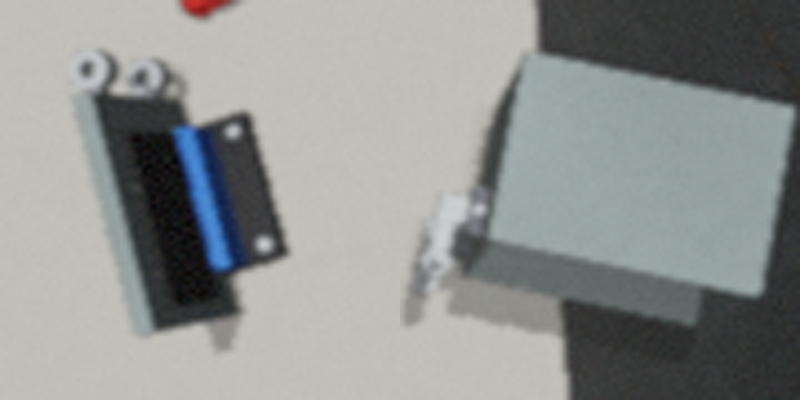

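View pics/z2.png

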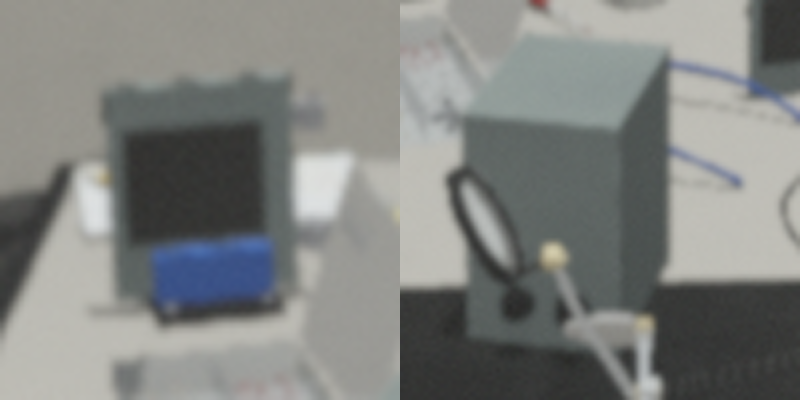

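z1 shows the cabinet's light top face and the door's light top edge as a thin strip, with the socket rings at its far end. The pad faces -y. Next I'll measure these.

```bash
cat > h.py <<'E'
import numpy as np,cv2
from plant import r
def cast(s,uv,z):
    uv=np.atleast_2d(uv).astype(float);M=s["cam_to_world"]
    d=np.c_[(uv[:,0]-s["cx"])/s["fx"],(uv[:,1]-s["cy"])/s["fy"],np.ones(len(uv))]@M[:3,:3].T
    o=M[:3,3];return o+d*((z-o[2])/d[:,2])[:,None]
def proj(s,P):
    M=s["cam_to_world"];p=(np.atleast_2d(P)-M[:3,3])@M[:3,:3]
    return np.c_[s["fx"]*p[:,0]/p[:,2]+s["cx"],s["fy"]*p[:,1]/p[:,2]+s["cy"]]
def face(s,box,z,seed,tol=14):
    x0,y0,x1,y1=box;k=6
    im=cv2.resize(s["pixels"][y0:y1,x0:x1],None,fx=k,fy=k,interpolation=cv2.INTER_CUBIC)
    im=cv2.GaussianBlur(im,(0,0),2)
    c=im[int((seed[1]-y0+.5)*k),int((seed[0]-x0+.5)*k)].astype(int)
    m=(np.abs(im.astype(int)-c).max(2)<tol).astype(np.uint8)
    n,l=cv2.connectedComponents(m);L=l[int((seed[1]-y0+.5)*k),int((seed[0]-x0+.5)*k)]
    cs,_=cv2.findContours((l==L).astype(np.uint8),cv2.RETR_EXTERNAL,cv2.CHAIN_APPROX_NONE)
    q=max(cs,key=cv2.contourArea)[:,0]
    uv=(q+.5)/k-.5+[x0,y0]
    W=cast(s,uv,z)[:,:2];rc=cv2.minAreaRect((W*1000).astype(np.float32))
    return c,rc,cv2.boxPoints(rc),q
E
python3 - <<'E'
from h import *
s=r.snapshot("top");np.save("pics/top0.npy",s,allow_pickle=True)
for tol in(12,18,25):
    c,rc,b,q=face(s,(350,190,450,280),.16,(405,228),tol);print("cab",c,np.round(rc[0],1),np.round(rc[1],1),rc[2],np.round(b).tolist())
for tol in(15,25,35):
    c,rc,b,q=face(s,(110,275,200,365),.158,(136,322),tol);print("door",c,np.round(rc[0],1),np.round(rc[1],1),rc[2],np.round(b).tolist())
print("rings",cast(s,[110+93/4.444,275+70/4.444],.138),cast(s,[110+147/4.444,275+77/4.444],.054))
E
```

```text
cab [151 164 163] [ 630.9 -236.2] [141.8 107.3] 76.13650512695312 [[562.0, -292.0], [666.0, -318.0], [700.0, -180.0], [596.0, -155.0]]
cab [151 164 163] [ 600.5 -222.2] [158.5 185.7] 66.69717407226562 [[484.0, -258.0], [654.0, -332.0], [717.0, -186.0], [547.0, -113.0]]
cab [151 164 163] [ 602.  -218.4] [167.7 184.1] 63.13914108276367 [[482.0, -252.0], [646.0, -335.0], [722.0, -185.0], [558.0, -102.0]]
door [140 153 151] [443.3 330.9] [159.   83.9] 15.658127784729004 [[355.0, 350.0], [378.0, 269.0], [531.0, 312.0], [509.0, 393.0]]
door [140 153 151] [443.3 331.3] [161.3  85.7] 15.654865264892578 [[354.0, 351.0], [377.0, 268.0], [533.0, 312.0], [509.0, 394.0]]
door [140 153 151] [443.4 331.6] [163.3  87.2] 15.788043975830078 [[353.0, 351.0], [377.0, 267.0], [534.0, 312.0], [510.0, 396.0]]
rings [[0.50507559 0.38499369 0.138     ]] [[0.5048272  0.38528835 0.054     ]]
```

```bash
python3 - <<'E'
from h import *
s=np.load("pics/top0.npy",allow_pickle=True).item()
def go(box,z,lo,hi,g):
    x0,y0,x1,y1=box;k=6
    im=cv2.GaussianBlur(cv2.resize(s["pixels"][y0:y1,x0:x1],None,fx=k,fy=k,interpolation=cv2.INTER_CUBIC),(0,0),3).astype(int)
    m=((im[...,1]-im[...,0]>g)&(im[...,1]>lo)&(im[...,1]<hi)).astype(np.uint8)
    m=cv2.morphologyEx(m,cv2.MORPH_OPEN,np.ones((9,9)))
    cs,_=cv2.findContours(m,0,1);q=max(cs,key=cv2.contourArea)[:,0]
    W=cast(s,(q+.5)/k-.5+[x0,y0],z)[:,:2]*1000;rc=cv2.minAreaRect(W.astype(np.float32))
    print(np.round(rc[0],1),np.round(rc[1],1),round(rc[2],2),np.round(cv2.boxPoints(rc),1).tolist())
    # robust centre & angle by area moments
for lo in(125,135,142): go((350,190,450,280),.16,lo,190,5)
for lo in(105,115,125): go((110,275,200,365),.158,lo,185,4)
# overlays
b=s["pixels"][215:275,340:400,::-1].copy();b=cv2.resize(b,(600,600),interpolation=cv2.INTER_CUBIC);cv2.imwrite("pics/hinge.png",b)
E
```

```text
[ 625.5 -236.9] [140.5 101.4] 76.1 [[559.4000244140625, -292.8999938964844], [657.9000244140625, -317.29998779296875], [691.5999755859375, -180.89999389648438], [593.2000122070312, -156.60000610351562]]
[ 625.8 -236.8] [140.1 100.1] 76.1 [[560.2999877929688, -292.70001220703125], [657.5, -316.79998779296875], [691.2000122070312, -180.8000030517578], [594.0, -156.6999969482422]]
[ 625.8 -236.6] [139.5  99.1] 76.1 [[561.0, -292.3999938964844], [657.2000122070312, -316.20001220703125], [690.7000122070312, -180.8000030517578], [594.5, -157.0]]
[434.  367.5] [125.1  11.4] 15.59 [[372.20001220703125, 356.20001220703125], [375.29998779296875, 345.20001220703125], [495.79998779296875, 378.79998779296875], [492.70001220703125, 389.79998779296875]]
[433.9 367.7] [125.1  10.8] 15.74 [[372.20001220703125, 355.8999938964844], [375.20001220703125, 345.6000061035156], [495.6000061035156, 379.5], [492.70001220703125, 389.8999938964844]]
[433.9 367.9] [125.1  10.4] 15.69 [[372.20001220703125, 356.0], [375.0, 346.0], [495.5, 379.79998779296875], [492.70001220703125, 389.8999938964844]]
```

View pics/hinge.png

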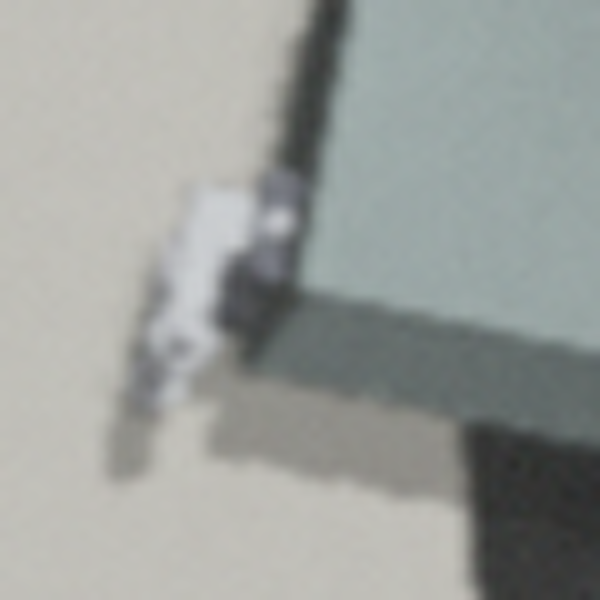

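Request:
{"op": "step_arm", "data": {"steps": [[4,-3.7,-1,0,0,0,-1],[4,-3.7,-1,0,0,0,-1],[4,-3.7,-1,0,0,0,-1],[4,-3.7,-1,0,0,0,-1],[4,-3.7,-1,0,0,0,-1],[4,-3.7,-1,0,0,0,-1],[4,-3.7,-1,0,0,0,-1],[4,-3.7,-1,0,0,0,-1]], "force": 30}}

```text
clock: 1.15
tool_pos: [0.3928, -0.2369, 0.336]
eef_rot: [0.992, 0.126, -0.0, 0.0]
contact_force: [-0.1, -1.6, 0.4]
opening: 1.003
finger_force: 0.0
```

```bash
cat >> h.py <<'E'
from scipy.spatial.transform import Rotation as R
def delta(pos,yaw):
    """shift (cm, tool axes) and turn (deg, rotvec, tool axes) from here to TCP pos (m), pointing down with tool x at yaw (deg)"""
    st=r.get_state();T=R.from_quat(st["eef_rot"])
    G=R.from_euler("z",yaw,degrees=True)*R.from_euler("x",180,degrees=True)
    x=T.as_matrix()[:,0]
    print("t",round(st["clock"],2),"tcp",np.round(np.array(st["tool_pos"])*1000,1),"yaw",round(np.degrees(np.arctan2(x[1],x[0])),2),
      "F",np.round(st["contact_force"],1),"M",np.round(st["moment"],2),"open",round(st["opening"],3),"ff",round(st["finger_force"],1))
    print("shift cm",np.round(T.inv().apply(np.array(pos)-st["tool_pos"])*100,2),"turn",np.round((T.inv()*G).as_rotvec(degrees=True),2))
E
python3 - <<'E'
from h import *
delta((.4602,.375,.30),15.7)
print(r.get_state()["q"])
s=np.load("pics/top0.npy",allow_pickle=True).item()
C=np.array([.6257,-.2367]);a=np.radians(-13.9);X=np.array([np.cos(a),np.sin(a)]);Y=np.array([-X[1],X[0]])
for d in(2,8,14,20):
    for z in(.114,.130,.046):print(d,z,np.round(C-.06*X+(.076+d/1000)*Y,4),np.round((proj(s,[*(C-.06*X+(.076+d/1000)*Y),z])-[340,215]+.5)*10))
E
```

```text
t 1.15 tcp [ 392.8 -236.9  336. ] yaw 14.48 F [-0.1 -1.6  0.4] M [-0.08 -0.03 -0.07] open 1.003 ff 0.0
shift cm [ 21.83 -57.56   3.59] turn [ 0.01  0.   -1.22]
[ 0.60452844  0.36640983 -0.23025157  1.92947842  0.10852836  0.85742768
 -1.00018087]
2 0.114 [ 0.5862 -0.1466] [[232. 349.]]
2 0.13 [ 0.5862 -0.1466] [[238. 341.]]
2 0.046 [ 0.5862 -0.1466] [[207. 383.]]
8 0.114 [ 0.5876 -0.1407] [[207. 344.]]
8 0.13 [ 0.5876 -0.1407] [[212. 335.]]
8 0.046 [ 0.5876 -0.1407] [[183. 378.]]
14 0.114 [ 0.5891 -0.1349] [[181. 339.]]
14 0.13 [ 0.5891 -0.1349] [[187. 330.]]
14 0.046 [ 0.5891 -0.1349] [[159. 373.]]
20 0.114 [ 0.5905 -0.1291] [[156. 333.]]
20 0.13 [ 0.5905 -0.1291] [[161. 325.]]
20 0.046 [ 0.5905 -0.1291] [[136. 368.]]
```

Request:
{"op": "step_arm", "data": {"steps": [[1.8,-4.8,0.3,0,0,-0.1,-1],[1.8,-4.8,0.3,0,0,-0.1,-1],[1.8,-4.8,0.3,0,0,-0.1,-1],[1.8,-4.8,0.3,0,0,-0.1,-1],[1.8,-4.8,0.3,0,0,-0.1,-1],[1.8,-4.8,0.3,0,0,-0.1,-1],[1.8,-4.8,0.3,0,0,-0.1,-1],[1.8,-4.8,0.3,0,0,-0.1,-1]]}}

```text
clock: 2.15
tool_pos: [0.4329, 0.1711, 0.3115]
eef_rot: [0.991, 0.133, -0.0, 0.0]
contact_force: [0.6, -0.4, 0.6]
opening: 1.0
finger_force: 0.0
```

Request:
{"op": "step_arm", "data": {"steps": [[1.8,-4.8,0.3,0,0,-0.1,-1],[1.8,-4.8,0.3,0,0,-0.1,-1],[1.8,-4.8,0.3,0,0,-0.1,-1],[1.8,-4.8,0.3,0,0,-0.1,-1],[0,0,0,0,0,0,-1],[0,0,0,0,0,0,-1]]}}

```text
clock: 2.9
tool_pos: [0.4512, 0.3728, 0.2992]
eef_rot: [0.991, 0.136, -0.0, 0.001]
contact_force: [-1.1, -1.0, -0.6]
opening: 1.002
finger_force: 0.0
```

```bash
python3 -c "
from h import *
delta((.4602,.375,.148),15.7);print(r.get_state()['q'])"
```

```text
t 2.9 tcp [451.2 372.8 299.2] yaw 15.67 F [-1.1 -1.  -0.6] M [-0.   -0.02 -0.03] open 1.002 ff 0.0
shift cm [9.400e-01 1.000e-02 1.512e+01] turn [ 0.09  0.06 -0.03]
[-0.60388858  0.59261272 -0.28264387  1.63095192  0.19399122  0.94740136
 -2.25202369]
```

Request:
{"op": "step_arm", "data": {"steps": [[0.9,0,3,0,0,0,-1],[0,0,3,0,0,0,-1],[0,0,3,0,0,0,-1],[0,0,3,0,0,0,-1],[0,0,3.1,0,0,0,-1],[0,0,0,0,0,0,-1]]}}

```text
clock: 3.65
tool_pos: [0.4594, 0.3732, 0.1471]
eef_rot: [0.991, 0.135, -0.002, 0.002]
contact_force: [0.7, -0.3, 0.2]
opening: 0.999
finger_force: 0.0
```

Request:
{"op": "step_arm", "data": {"steps": [[0,0,0,0,0,0,0.6],[0,0,0,0,0,0,0.8],[0,0,0,0,0,0,0.9],[0,0,0,0,0,0,1],[0,0,0,0,0,0,1],[0,0,0,0,0,0,1],[0,0,0,0,0,0,1],[0,0,0,0,0,0,1]], "force": 35}}

```text
clock: 4.65
tool_pos: [0.46, 0.3762, 0.1486]
eef_rot: [0.991, 0.136, -0.0, 0.0]
contact_force: [0.4, 0.3, 0.3]
opening: 0.114
finger_force: 0.7
```

```bash
python3 -c "
from h import *
delta((.4602,.375,.148),15.7)"
```

```text
t 4.65 tcp [460.  376.2 148.6] yaw 15.68 F [0.4 0.3 0.3] M [0.18 0.15 0.03] open 0.114 ff 0.7
shift cm [-0.01  0.12  0.06] turn [ 0.01  0.01 -0.02]
```

Request:
{"op": "step_arm", "data": {"steps": [[0,0,0,0,0,0,1],[0,0,0,0,0,0,1],[0,0,0,0,0,0,1]]}}

```text
clock: 5.03
tool_pos: [0.46, 0.3759, 0.1486]
eef_rot: [0.991, 0.136, -0.0, 0.0]
contact_force: [0.5, -1.0, 0.1]
opening: 0.105
finger_force: 35.0
```

```bash
python3 -c "
from h import *
delta((.4602,.375,.148),15.7)"
```

```text
t 5.03 tcp [460.  375.9 148.6] yaw 15.68 F [ 0.5 -1.   0.1] M [-0.28 -0.12  0.  ] open 0.105 ff 35.0
shift cm [-0.01  0.1   0.06] turn [ 0.03  0.01 -0.02]
```

```bash
cat >> h.py <<'E'
C=np.array([.6257,-.2367+.0009]);_a=np.radians(-13.9);CX=np.array([np.cos(_a),np.sin(_a)]);CY=np.array([-CX[1],CX[0]])
def tcp(f,d,h):
    "TCP for hinge axis f mm behind nominal pin x, d mm outboard of datum, h mm above home"
    p=C+(-.060+f/1000-.0482)*CX+(.076+d/1000)*CY
    return (*p,.1446+h/1000)
def where():
    st=r.get_state();p=np.array(st["tool_pos"]);q=p[:2]-C
    x=R.from_quat(st["eef_rot"]).as_matrix()[:,0];F=np.array(st["contact_force"])
    print("t",round(st["clock"],2),"f,d,h",np.round([(q@CX+.1082)*1e3,(q@CY-.076)*1e3,(p[2]-.1446)*1e3],2),"yaw",round(np.degrees(np.arctan2(x[1],x[0])),2),
     "F cab",np.round([F[:2]@CX,F[:2]@CY,F[2]],2),"M",np.round(st["moment"],2),"ff",round(st["finger_force"],1),"open",round(st["opening"],3))
E
python3 -c "
from h import *
p=tcp(-15,42,180);print(p);delta((p[0]-0,p[1],p[2]),-13.9)"
```

```text
(np.float64(0.534454638481884), np.float64(-0.09165936034057459), 0.3246)
t 5.03 tcp [460.  375.9 148.6] yaw 15.68 F [ 0.5 -1.   0.1] M [-0.28 -0.12  0.  ] open 0.105 ff 35.0
shift cm [ -5.47  47.04 -17.57] turn [ 0.03  0.   29.58]
```

Request:
{"op": "step_arm", "data": {"steps": [[0,0,-0.5,0,0,0,1],[0,0,-1,0,0,0,1],[0,0,-2,0,0,0,1],[0,0,-3,0,0,0,1],[0,0,-3,0,0,0,1],[0,0,-3,0,0,0,1],[0,0,-3,0,0,0,1],[0,0,-2,0,0,0,1]]}}

```text
clock: 6.02
tool_pos: [0.46, 0.3766, 0.3259]
eef_rot: [0.991, 0.137, 0.001, -0.001]
contact_force: [0.0, 0.1, -3.3]
opening: 0.113
finger_force: 35.0
```

```bash
python3 -c "
from h import *
p=tcp(-15,42,180);delta(p,-13.9);where()"
```

```text
t 6.03 tcp [460.  376.6 325.9] yaw 15.7 F [ 0.   0.1 -3.3] M [ 0.04 -0.03 -0.02] open 0.113 ff 35.0
shift cm [-5.5  47.1   0.06] turn [-0.1  -0.09 29.6 ]
t 6.03 f,d,h [-199.8   478.66  181.25] yaw 15.7 F cab [-0.02  0.13 -3.26] M [ 0.04 -0.03 -0.02] ff 35.0 open 0.113
```

Request:
{"op": "step_arm", "data": {"steps": [[-0.3,2,0,0,0,0,1],[-0.5,4,0,0,0,0,1],[-0.5,5,0,0,0,0,1],[-0.6,5,0,0,0,0,1],[-0.6,5,0,0,0,0,1],[-0.6,5,0,0,0,0,1],[-0.6,5,0,0,0,0,1],[-0.6,5,0,0,0,0,1]]}}

```text
clock: 7.02
tool_pos: [0.5145, 0.0146, 0.3228]
eef_rot: [0.991, 0.136, -0.001, 0.0]
contact_force: [0.4, 0.7, -3.7]
opening: 0.113
finger_force: 35.0
```

Request:
{"op": "step_arm", "data": {"steps": [[-0.6,5,0,0,0,0,1],[-0.4,4,0,0,0,0,1],[-0.2,2.1,0,0,0,4,1],[0,0,0,0,0,6,1],[0,0,0,0,0,6,1],[0,0,0,0,0,6,1],[0,0,0,0,0,5,1],[0,0,0,0,0,2.6,1]]}}

```text
clock: 8.02
tool_pos: [0.5335, -0.0912, 0.3232]
eef_rot: [0.992, -0.123, -0.001, -0.0]
contact_force: [-0.1, -0.1, -3.3]
opening: 0.108
finger_force: 35.0
```

Request:
{"op": "step_arm", "data": {"steps": [[0,0,0,0,0,0,1],[0,0,0,0,0,0,1]]}}

```text
clock: 8.28
tool_pos: [0.534, -0.0917, 0.3235]
eef_rot: [0.993, -0.121, -0.0, -0.0]
contact_force: [0.4, -0.7, -3.6]
opening: 0.11
finger_force: 35.0
```

```bash
python3 -c "
from h import *
p=tcp(-15,42,8);where();delta(p,-13.9)
s=r.snapshot('top');np.save('pics/t1.npy',s,allow_pickle=True)
cv2.imwrite('pics/t1.png',cv2.resize(s['pixels'][190:330,300:450,::-1],None,fx=4,fy=4,interpolation=cv2.INTER_CUBIC))"
```

```text
t 8.28 f,d,h [-15.46  41.87 178.86] yaw -13.88 F cab [ 0.6  -0.6  -3.63] M [ 0.07 -0.11  0.04] ff 35.0 open 0.11
t 8.28 tcp [534.  -91.7 323.5] yaw -13.88 F [ 0.4 -0.7 -3.6] M [ 0.07 -0.11  0.04] open 0.11 ff 35.0
shift cm [ 6.000e-02 -1.000e-02  1.709e+01] turn [-0.    0.04  0.02]
```

View pics/t1.png

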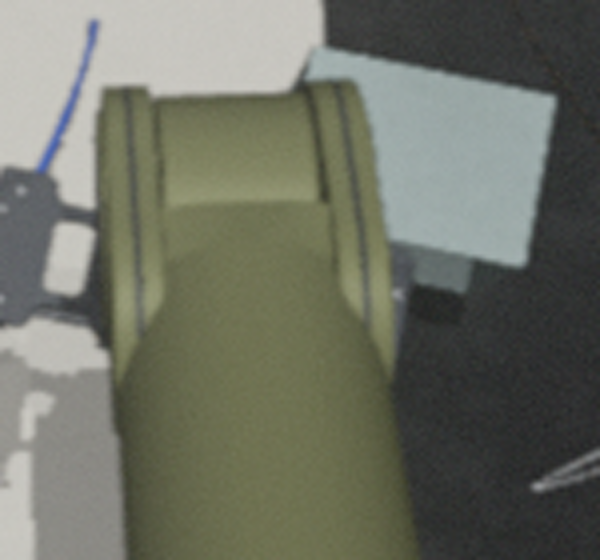

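The arm hides the hinge (top view centre, around (240,250)), so I'll go by touch. First I'll descend outboard of the pins.

Request:
{"op": "step_arm", "data": {"steps": [[0,0,2,0,0,0,1],[0,0,3,0,0,0,1],[0,0,3,0,0,0,1],[0,0,3,0,0,0,1],[0,0,3,0,0,0,1],[0,0,2,0,0,0,1],[0,0,1,0,0,0,1],[0,0,0,0,0,0,1]]}}

```text
clock: 9.32
tool_pos: [0.5343, -0.0921, 0.1534]
eef_rot: [0.993, -0.121, -0.0, -0.0]
contact_force: [0.4, -0.6, -3.3]
opening: 0.111
finger_force: 35.0
```

Request:
{"op": "step_arm", "data": {"steps": [[0.5,0,0,0,0,0,1],[0.5,0,0,0,0,0,1],[0.5,0,0,0,0,0,1],[0,0,0,0,0,0,1],[0,0,0,0,0,0,1]]}}

```text
clock: 9.95
tool_pos: [0.5487, -0.0957, 0.1537]
eef_rot: [0.993, -0.121, -0.0, 0.0]
contact_force: [0.0, 0.0, -3.4]
opening: 0.11
finger_force: 35.0
```

```bash
python3 -c "
from h import *
p=tcp(0,32,8);where();delta(p,-13.9)
s=r.snapshot('side');np.save('pics/s1.npy',s,allow_pickle=True)
cv2.imwrite('pics/s1.png',cv2.resize(s['pixels'][150:350,230:430,::-1],None,fx=3,fy=3,interpolation=cv2.INTER_CUBIC))"
```

```text
t 9.95 f,d,h [-0.17 41.48  9.11] yaw -13.92 F cab [ 0.01  0.01 -3.35] M [ 0.05 -0.01  0.04] ff 35.0 open 0.11
t 9.95 tcp [548.7 -95.7 153.7] yaw -13.92 F [ 0.   0.  -3.4] M [ 0.05 -0.01  0.04] open 0.11 ff 35.0
shift cm [0.02 0.95 0.11] turn [ 0.01  0.02 -0.02]
```

View pics/s1.png

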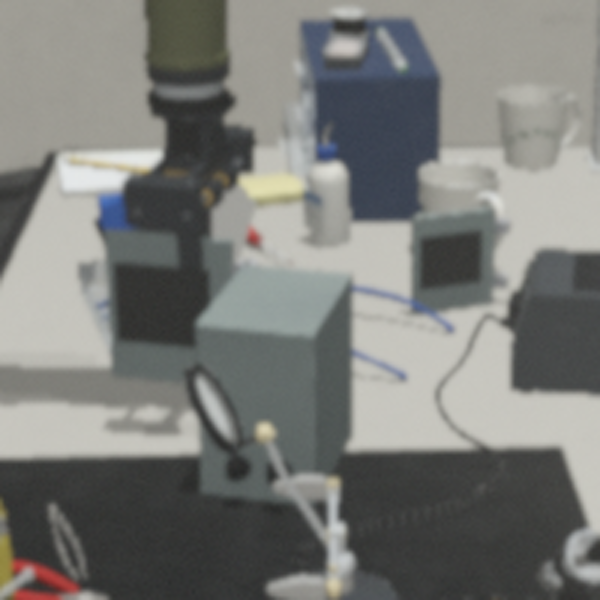

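The side view shows the door hanging level in the gripper (160,300), in front of the enclosure. Now I'll feel inboard.

Request:
{"op": "step_arm", "data": {"steps": [[0,0.2,0,0,0,0,1],[0,0.2,0,0,0,0,1],[0,0.2,0,0,0,0,1],[0,0.1,0,0,0,0,1],[0,0.1,0,0,0,0,1],[0,0.1,0,0,0,0,1],[0,0,0,0,0,0,1]]}}

```text
clock: 10.88
tool_pos: [0.5467, -0.1045, 0.1537]
eef_rot: [0.993, -0.121, 0.0, 0.0]
contact_force: [1.0, 0.6, -2.5]
opening: 0.112
finger_force: 35.0
```

Request:
{"op": "step_arm", "data": {"steps": [[0,0.1,0,0,0,0,1],[0,0.1,0,0,0,0,1],[0,0,0,0,0,0,1]]}}

```text
clock: 11.25
tool_pos: [0.5462, -0.1065, 0.1537]
eef_rot: [0.993, -0.121, -0.0, 0.0]
contact_force: [0.0, -0.1, -3.0]
opening: 0.108
finger_force: 35.0
```

```bash
python3 -c "
from h import *
where()"
```

```text
t 11.25 f,d,h [ 0.   30.38  9.1 ] yaw -13.93 F cab [ 0.05 -0.04 -3.03] M [ 0.04 -0.05 -0.03] ff 35.0 open 0.108
```

Request:
{"op": "step_arm", "data": {"steps": [[0,0.05,0,0,0,0,1],[0,0.05,0,0,0,0,1],[0,0.05,0,0,0,0,1],[0,0.05,0,0,0,0,1],[0,0,0,0,0,0,1]]}}

```text
clock: 11.88
tool_pos: [0.5458, -0.1084, 0.1537]
eef_rot: [0.993, -0.121, -0.0, 0.0]
contact_force: [0.2, 0.3, -3.2]
opening: 0.11
finger_force: 35.0
```

Request:
{"op": "step_arm", "data": {"steps": [[0,0.05,0,0,0,0,1],[0,0.05,0,0,0,0,1],[0,0,0,0,0,0,1]]}}

```text
clock: 12.25
tool_pos: [0.5455, -0.1094, 0.1537]
eef_rot: [0.993, -0.121, 0.0, 0.0]
contact_force: [-0.5, -1.0, -3.4]
opening: 0.112
finger_force: 35.0
```

```bash
python3 -c "
from h import *
where()"
```

```text
t 12.25 f,d,h [2.000e-02 2.746e+01 9.130e+00] yaw -13.92 F cab [-0.28 -1.1  -3.37] M [-0.01 -0.07 -0.03] ff 35.0 open 0.112
```

Request:
{"op": "step_arm", "data": {"steps": [[0,0.05,0,0,0,0,1],[0,0.05,0,0,0,0,1],[0,0,0,0,0,0,1]]}}

```text
clock: 12.62
tool_pos: [0.5453, -0.1103, 0.1537]
eef_rot: [0.993, -0.121, 0.0, 0.0]
contact_force: [-0.3, -0.3, -2.9]
opening: 0.109
finger_force: 35.0
```

Request:
{"op": "step_arm", "data": {"steps": [[0,0.05,0,0,0,0,1],[0,0.05,0,0,0,0,1],[0,0,0,0,0,0,1]]}}

```text
clock: 13.0
tool_pos: [0.5452, -0.1109, 0.1538]
eef_rot: [0.993, -0.121, 0.0, -0.0]
contact_force: [0.0, 1.6, -3.2]
opening: 0.111
finger_force: 35.0
```

```bash
python3 -c "
from h import *
where()"
```

```text
t 13.0 f,d,h [ 0.04 25.89  9.15] yaw -13.89 F cab [-0.35  1.56 -3.23] M [ 0.32 -0.1   0.1 ] ff 35.0 open 0.111
```

Request:
{"op": "step_arm", "data": {"steps": [[0,0.05,0,0,0,0,1],[0,0,0,0,0,0,1]]}}

```text
clock: 13.25
tool_pos: [0.5451, -0.1112, 0.1537]
eef_rot: [0.993, -0.121, 0.0, -0.0]
contact_force: [0.5, 2.4, -2.1]
opening: 0.106
finger_force: 35.0
```

```bash
python3 -c "
from h import *
where()"
```

```text
t 13.25 f,d,h [1.000e-02 2.561e+01 9.140e+00] yaw -13.88 F cab [-0.12  2.44 -2.11] M [ 0.64 -0.11  0.12] ff 35.0 open 0.106
```

Request:
{"op": "step_arm", "data": {"steps": [[0,-0.4,0,0,0,0,1],[-1.1,0,0,0,0,0,1],[-1.1,0,0,0,0,0,1],[0,0.9,0,0,0,0,1],[0,0.8,0,0,0,0,1],[0.2,0,0,0,0,0,1],[0.2,0,0,0,0,0,1],[0,0,0,0,0,0,1]]}}

```text
clock: 14.25
tool_pos: [0.5249, -0.1198, 0.1537]
eef_rot: [0.993, -0.121, 0.0, -0.0]
contact_force: [-0.4, -1.1, -3.0]
opening: 0.109
finger_force: 35.0
```

```bash
python3 -c "
from h import *
where()"
```

```text
t 14.25 f,d,h [-17.54  12.4    9.11] yaw -13.89 F cab [-0.14 -1.19 -2.99] M [0.06 0.01 0.03] ff 35.0 open 0.109
```

Request:
{"op": "step_arm", "data": {"steps": [[0.1,0,0,0,0,0,1],[0.05,0,0,0,0,0,1],[0.05,0,0,0,0,0,1],[0,0,0,0,0,0,1]]}}

```text
clock: 14.75
tool_pos: [0.5264, -0.1205, 0.1537]
eef_rot: [0.993, -0.121, 0.0, 0.0]
contact_force: [-0.2, 0.0, -3.8]
opening: 0.11
finger_force: 35.0
```

```bash
python3 -c "
from h import *
where()"
```

```text
t 14.75 f,d,h [-15.94  12.1    9.13] yaw -13.91 F cab [-0.16 -0.03 -3.78] M [ 0.03 -0.01  0.01] ff 35.0 open 0.11
```

Request:
{"op": "step_arm", "data": {"steps": [[0.05,0,0,0,0,0,1],[0.05,0,0,0,0,0,1],[0,0,0,0,0,0,1]]}}

```text
clock: 15.12
tool_pos: [0.5273, -0.1208, 0.1537]
eef_rot: [0.993, -0.121, 0.0, 0.0]
contact_force: [-0.5, 0.1, -2.9]
opening: 0.109
finger_force: 35.0
```

```bash
python3 -c "
from h import *
where()"
```

```text
t 15.12 f,d,h [-14.91  12.01   9.12] yaw -13.92 F cab [-0.54 -0.04 -2.89] M [-0.02 -0.01  0.04] ff 35.0 open 0.109
```

Request:
{"op": "step_arm", "data": {"steps": [[0.05,0,0,0,0,0,1],[0,0,0,0,0,0,1]]}}

```text
clock: 15.38
tool_pos: [0.5278, -0.1209, 0.1537]
eef_rot: [0.993, -0.121, 0.0, 0.0]
contact_force: [-0.3, 0.3, -3.6]
opening: 0.11
finger_force: 35.0
```

```bash
python3 -c "
from h import *
where()"
```

```text
t 15.38 f,d,h [-14.44  12.02   9.12] yaw -13.92 F cab [-0.39  0.17 -3.64] M [ 0.05 -0.06  0.04] ff 35.0 open 0.11
```

Request:
{"op": "step_arm", "data": {"steps": [[0.05,0,0,0,0,0,1],[0,0,0,0,0,0,1]]}}

```text
clock: 15.62
tool_pos: [0.5283, -0.121, 0.1537]
eef_rot: [0.993, -0.121, 0.0, 0.0]
contact_force: [-0.7, 0.0, -2.6]
opening: 0.114
finger_force: 35.0
```

```bash
python3 -c "
from h import *
where()"
```

```text
t 15.62 f,d,h [-13.9   12.05   9.14] yaw -13.91 F cab [-0.68 -0.16 -2.59] M [ 0.07 -0.03  0.02] ff 35.0 open 0.114
```

Request:
{"op": "step_arm", "data": {"steps": [[0.05,0,0,0,0,0,1],[0,0,0,0,0,0,1]]}}

```text
clock: 15.88
tool_pos: [0.5288, -0.1211, 0.1537]
eef_rot: [0.993, -0.121, 0.0, 0.0]
contact_force: [0.2, 0.3, -3.4]
opening: 0.114
finger_force: 35.0
```

```bash
python3 -c "
from h import *
where()"
```

```text
t 15.88 f,d,h [-13.4   12.06   9.14] yaw -13.91 F cab [ 0.16  0.32 -3.41] M [ 0.03 -0.04 -0.05] ff 35.0 open 0.114
```

Request:
{"op": "step_arm", "data": {"steps": [[0.05,0,0,0,0,0,1],[0,0,0,0,0,0,1]]}}

```text
clock: 16.12
tool_pos: [0.5293, -0.1212, 0.1537]
eef_rot: [0.993, -0.121, 0.0, 0.0]
contact_force: [-0.1, 0.3, -3.3]
opening: 0.113
finger_force: 35.0
```

```bash
python3 -c "
from h import *
where()"
```

```text
t 16.12 f,d,h [-12.93  12.06   9.13] yaw -13.91 F cab [-0.13  0.23 -3.26] M [-0.02 -0.02 -0.  ] ff 35.0 open 0.113
```

Request:
{"op": "step_arm", "data": {"steps": [[0.05,0,0,0,0,0,1],[0,0,0,0,0,0,1]]}}

```text
clock: 16.38
tool_pos: [0.5296, -0.1213, 0.1537]
eef_rot: [0.993, -0.121, -0.0, 0.0]
contact_force: [-0.5, -0.2, -2.8]
opening: 0.11
finger_force: 35.0
```

```bash
python3 -c "
from h import *
where()"
```

```text
t 16.38 f,d,h [-12.63  12.03   9.1 ] yaw -13.92 F cab [-0.44 -0.29 -2.8 ] M [ 0.05  0.   -0.01] ff 35.0 open 0.11
```

Request:
{"op": "step_arm", "data": {"steps": [[0.05,0,0,0,0,0,1],[0,0,0,0,0,0,1]]}}

```text
clock: 16.62
tool_pos: [0.5297, -0.1214, 0.1536]
eef_rot: [0.993, -0.121, -0.001, 0.0]
contact_force: [-1.4, 0.3, -2.5]
opening: 0.108
finger_force: 35.0
```

```bash
python3 -c "
from h import *
where()"
```

```text
t 16.62 f,d,h [-12.48  12.02   9.03] yaw -13.92 F cab [-1.39 -0.04 -2.46] M [0.12 0.32 0.01] ff 35.0 open 0.108
```

Request:
{"op": "step_arm", "data": {"steps": [[-0.3,0,0,0,0,0,1],[0,0,-0.75,0,0,0,1],[0,0,-0.75,0,0,0,1],[0.5,-0.04,0,0,0,0,1],[0.5,0,0,0,0,0,1],[0.4,0,0,0,0,0,1],[0.2,0,0,0,0,0,1],[0,0,0,0,0,0,1]]}}

```text
clock: 17.62
tool_pos: [0.5429, -0.1242, 0.1685]
eef_rot: [0.993, -0.121, -0.0, 0.0]
contact_force: [-0.2, -0.9, -3.2]
opening: 0.112
finger_force: 35.0
```

```bash
python3 -c "
from h import *
where();delta(tcp(1.3,12.4,17),-13.9)"
```

```text
t 17.62 f,d,h [ 1.05 12.42 23.93] yaw -13.92 F cab [ 0.05 -0.95 -3.23] M [ 0.   -0.1  -0.02] ff 35.0 open 0.112
t 17.62 tcp [ 542.9 -124.2  168.5] yaw -13.92 F [-0.2 -0.9 -3.2] M [ 0.   -0.1  -0.02] open 0.112 ff 35.0
shift cm [0.02 0.   0.69] turn [ 0.    0.01 -0.02]
```

Request:
{"op": "step_arm", "data": {"steps": [[0.02,0,0.2,0,0,0,1],[0,0,0.2,0,0,0,1],[0,0,0.2,0,0,0,1],[0,0,0.1,0,0,0,1],[0,0,0.1,0,0,0,1],[0,0,0.1,0,0,0,1],[0,0,0,0,0,0,1]]}}

```text
clock: 18.5
tool_pos: [0.5431, -0.1242, 0.1597]
eef_rot: [0.993, -0.121, -0.0, 0.0]
contact_force: [-0.1, -0.4, -2.4]
opening: 0.111
finger_force: 35.0
```

```bash
python3 -c "
from h import *
where();delta(tcp(1.3,12.4,0),-13.9)"
```

```text
t 18.5 f,d,h [ 1.18 12.43 15.06] yaw -13.91 F cab [ 0.02 -0.36 -2.44] M [ 0.01 -0.08  0.03] ff 35.0 open 0.111
t 18.5 tcp [ 543.1 -124.2  159.7] yaw -13.91 F [-0.1 -0.4 -2.4] M [ 0.01 -0.08  0.03] open 0.111 ff 35.0
shift cm [0.01 0.   1.51] turn [ 0.    0.   -0.01]
```

Request:
{"op": "step_arm", "data": {"steps": [[0,0,0.05,0,0,0,1],[0,0,0.05,0,0,0,1],[0,0,0.05,0,0,0,1],[0,0,0.05,0,0,0,1],[0,0,0,0,0,0,1]]}}

```text
clock: 19.12
tool_pos: [0.5431, -0.1243, 0.1577]
eef_rot: [0.993, -0.121, -0.0, 0.0]
contact_force: [-0.8, 0.1, -3.5]
opening: 0.109
finger_force: 35.0
```

```bash
python3 -c "
from h import *
where()"
```

```text
t 19.12 f,d,h [ 1.2  12.4  13.08] yaw -13.91 F cab [-0.8  -0.13 -3.48] M [-0.   -0.02  0.03] ff 35.0 open 0.109
```

Request:
{"op": "step_arm", "data": {"steps": [[0,0,0.1,0,0,0,1],[0,0,0.1,0,0,0,1],[0,0,0.1,0,0,0,1],[0,0,0.1,0,0,0,1],[0,0,0,0,0,0,1]]}}

```text
clock: 19.75
tool_pos: [0.543, -0.1243, 0.1536]
eef_rot: [0.993, -0.121, -0.0, 0.0]
contact_force: [0.1, -0.3, -3.3]
opening: 0.109
finger_force: 35.0
```

Request:
{"op": "step_arm", "data": {"steps": [[0,-0.07,0,0,0,0,1],[0,-0.08,0,0,0,0,1],[0,0,0,0,0,0,1]]}}

```text
clock: 20.12
tool_pos: [0.5434, -0.1229, 0.1537]
eef_rot: [0.993, -0.121, -0.0, 0.0]
contact_force: [-0.9, 0.3, -3.6]
opening: 0.111
finger_force: 35.0
```

```bash
python3 -c "
from h import *
where()"
```

```text
t 20.12 f,d,h [ 1.2  13.82  9.15] yaw -13.92 F cab [-0.96  0.12 -3.56] M [-0.05  0.01  0.03] ff 35.0 open 0.111
```

Request:
{"op": "step_arm", "data": {"steps": [[0,0.15,0,0,0,0,1],[0,0.07,0,0,0,0,1],[0,0.08,0,0,0,0,1],[0,0,0,0,0,0,1]]}}

```text
clock: 20.62
tool_pos: [0.5428, -0.1252, 0.1537]
eef_rot: [0.993, -0.121, 0.0, -0.0]
contact_force: [-0.5, 1.4, -2.4]
opening: 0.112
finger_force: 35.0
```

```bash
python3 -c "
from h import *
where()"
```

```text
t 20.62 f,d,h [ 1.18 11.41  9.1 ] yaw -13.89 F cab [-0.78  1.25 -2.41] M [ 0.41 -0.16  0.04] ff 35.0 open 0.112
```

Request:
{"op": "step_arm", "data": {"steps": [[0,-0.2,0,0,0,0,1],[0,-0.15,0,0,0,0,1],[0,-0.05,0,0,0,0,1],[0,0,0,0,0,0,1]]}}

```text
clock: 21.12
tool_pos: [0.5435, -0.1226, 0.1537]
eef_rot: [0.993, -0.122, -0.0, 0.0]
contact_force: [-1.2, -1.6, -3.4]
opening: 0.106
finger_force: 35.0
```

```bash
python3 -c "
from h import *
where()"
```

```text
t 21.12 f,d,h [ 1.21 14.14  9.11] yaw -13.97 F cab [-0.81 -1.84 -3.35] M [-0.39  0.07 -0.04] ff 35.0 open 0.106
```

Request:
{"op": "step_arm", "data": {"steps": [[0,-0.05,0,0,0,0,1],[0,0,0,0,0,0,1]]}}

```text
clock: 21.38
tool_pos: [0.5436, -0.1223, 0.1537]
eef_rot: [0.993, -0.122, -0.0, 0.001]
contact_force: [-0.4, -4.2, -4.4]
opening: 0.111
finger_force: 35.0
```

```bash
python3 -c "
from h import *
where()"
```

```text
t 21.38 f,d,h [ 1.23 14.5   9.11] yaw -13.97 F cab [ 0.6  -4.15 -4.41] M [-0.81  0.15 -0.17] ff 35.0 open 0.111
```

The socket is captured both ways, so it's on the pin. I'll centre at d of about 12.8 and lower.

Request:
{"op": "step_arm", "data": {"steps": [[0,0.26,0,0,0,0,1],[0,0,0.1,0,0,0,1],[0,0,0.1,0,0,0,1],[0,0,0.1,0,0,0,1],[0,0,0.1,0,0,0,1],[0,0,0,0,0,0,1]]}}

```text
clock: 22.12
tool_pos: [0.5431, -0.1237, 0.1496]
eef_rot: [0.993, -0.121, -0.0, -0.0]
contact_force: [-0.1, -0.6, -3.4]
opening: 0.11
finger_force: 35.0
```

```bash
python3 -c "
from h import *
where()"
```

```text
t 22.12 f,d,h [ 1.14 12.95  4.99] yaw -13.9 F cab [-0.01 -0.59 -3.36] M [ 0.06 -0.02 -0.02] ff 35.0 open 0.11
```

Request:
{"op": "step_arm", "data": {"steps": [[0,0,0.1,0,0,0,1],[0,0,0.1,0,0,0,1],[0,0,0.05,0,0,0,1],[0,0,0.05,0,0,0,1],[0,0,0,0,0,0,1]]}}

```text
clock: 22.75
tool_pos: [0.5431, -0.1238, 0.1467]
eef_rot: [0.993, -0.121, -0.0, 0.0]
contact_force: [-0.1, 0.3, -3.6]
opening: 0.104
finger_force: 35.0
```

```bash
python3 -c "
from h import *
where()"
```

```text
t 22.75 f,d,h [ 1.17 12.84  2.09] yaw -13.91 F cab [-0.15  0.31 -3.57] M [ 0.04 -0.06  0.01] ff 35.0 open 0.104
```

Request:
{"op": "step_arm", "data": {"steps": [[0,0,0.05,0,0,0,1],[0,0,0.05,0,0,0,1],[0,0,0.05,0,0,0,1],[0,0,0,0,0,0,1]]}}

```text
clock: 23.25
tool_pos: [0.5432, -0.1239, 0.1452]
eef_rot: [0.993, -0.121, 0.0, 0.0]
contact_force: [-0.4, 0.3, -2.5]
opening: 0.11
finger_force: 35.0
```

```bash
python3 -c "
from h import *
where()"
```

```text
t 23.25 f,d,h [ 1.21 12.82  0.59] yaw -13.92 F cab [-0.49  0.16 -2.48] M [ 0.05 -0.03 -0.  ] ff 35.0 open 0.11
```

Request:
{"op": "step_arm", "data": {"steps": [[0,0,0.05,0,0,0,1],[0,0,0.05,0,0,0,1],[0,0,0,0,0,0,1]]}}

```text
clock: 23.62
tool_pos: [0.5432, -0.1239, 0.1444]
eef_rot: [0.993, -0.121, 0.0, 0.0]
contact_force: [-0.9, 0.1, -0.1]
opening: 0.107
finger_force: 35.0
```

```bash
python3 -c "
from h import *
where()"
```

```text
t 23.62 f,d,h [ 1.2  12.84 -0.23] yaw -13.91 F cab [-0.91 -0.17 -0.09] M [ 0.08  0.02 -0.04] ff 35.0 open 0.107
```

Request:
{"op": "step_arm", "data": {"steps": [[0,0,0.02,0,0,0,1],[0,0,0,0,0,0,0.7],[0,0,0,0,0,0,0.5],[0,0,0,0,0,0,0.2],[0,0,0,0,0,0,0],[0,0,0,0,0,0,0],[0,0,0,0,0,0,0],[0,0,0,0,0,0,0]]}}

```text
clock: 24.62
tool_pos: [0.5432, -0.1239, 0.144]
eef_rot: [0.993, -0.121, 0.0, 0.0]
contact_force: [-0.6, 0.0, 0.7]
opening: 0.501
finger_force: 0.0
```

Request:
{"op": "step_arm", "data": {"steps": [[0,0,-0.5,0,0,0,0],[0,0,-1,0,0,0,0],[0,0,-2,0,0,0,0],[0,0,-2,0,0,0,0],[0,0,-2,0,0,0,0],[0,0,-2,0,0,0,0],[0,0,0,0,0,0,1],[0,0,0,0,0,0,1]]}}

```text
clock: 25.62
tool_pos: [0.5428, -0.1238, 0.2388]
eef_rot: [0.993, -0.121, -0.0, 0.0]
contact_force: [0.2, -0.2, 0.6]
opening: 0.299
finger_force: 0.0
```

```bash
python3 -c "
from h import *
where()
a=r.snapshot('top')['pixels'];b=r.snapshot('side')['pixels']
g=lambda p:cv2.resize(p[...,::-1],(400,400),interpolation=cv2.INTER_CUBIC)
cv2.imwrite('pics/rel.png',np.hstack([g(a[210:330,310:430]),g(b[200:320,250:370])]))"
```

```text
t 25.62 f,d,h [ 0.84 12.79 94.15] yaw -13.91 F cab [ 0.2  -0.11  0.62] M [ 0.05 -0.02 -0.04] ff 0.0 open 0.299
```

View pics/rel.png

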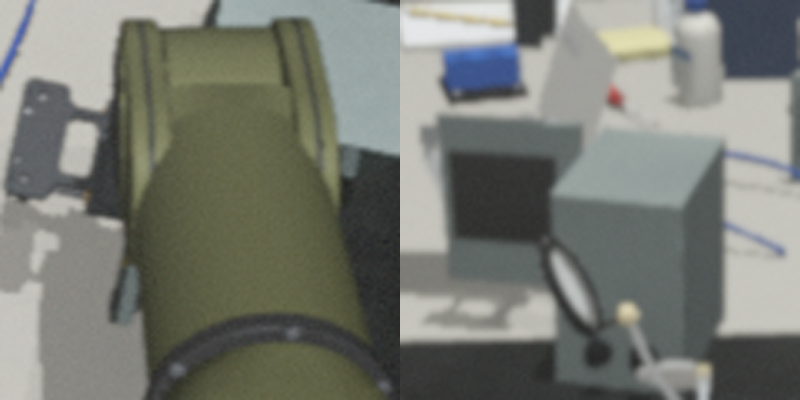

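Released: the door stands wide open on its hinge, with the leaf at about (510,190) in the picture. Next, plan the closing push, with closed fingers as a post on the outer face.

```bash
python3 - <<'E'
from h import *
print(r.get_state()["q"])
ph=np.radians(np.arange(0,91,5.));n=np.c_[-np.sin(ph),np.cos(ph)];u=np.c_[-np.cos(ph),-np.sin(ph)]
P=100*u+(5+9*np.sin(ph)+17.5*np.cos(ph))[:,None]*n
print(P[[0,-1]]);d=np.diff(P,axis=0)/10*[1,-1];print(np.round(d,2).tolist())
E
```

```text
[ 0.22687954  0.62049386 -0.14104435  1.79460772  0.12200848  0.7366564
 -1.79247224]
[[-100.    22.5]
 [ -14.  -100. ]]
[[-0.16, 0.81], [-0.1, 0.83], [-0.03, 0.85], [0.05, 0.87], [0.13, 0.88], [0.21, 0.87], [0.3, 0.86], [0.38, 0.85], [0.47, 0.82], [0.55, 0.78], [0.63, 0.73], [0.71, 0.68], [0.78, 0.61], [0.84, 0.54], [0.9, 0.46], [0.95, 0.37], [0.99, 0.27], [1.01, 0.17]]
```

Request:
{"op": "step_arm", "data": {"steps": [[-1.7,-1.7,0,0,0,0,1],[-1.7,-1.7,0,0,0,0,1],[-1.8,-1.6,0,0,0,0,1],[0,0,2.6,0,0,0,1],[0,0,2.6,0,0,0,1],[0,0,2.6,0,0,0,1],[0,0,2.6,0,0,0,1],[0,0,0,0,0,0,1]]}}

```text
clock: 26.72
tool_pos: [0.5031, -0.0626, 0.1331]
eef_rot: [0.993, -0.121, -0.002, 0.0]
contact_force: [-0.4, 0.8, 0.6]
opening: 0.003
finger_force: 0.0
```

```bash
python3 -c "
from h import *
where()
s=r.snapshot('top')['pixels'];t=r.snapshot('side')['pixels'];g=lambda p:cv2.resize(p[...,::-1],(400,400),interpolation=cv2.INTER_CUBIC)
cv2.imwrite('pics/p.png',np.hstack([g(s[210:330,310:430]),g(t[200:320,250:370])]))"
```

```text
t 26.73 f,d,h [-52.37  62.64 -11.46] yaw -13.89 F cab [-0.61  0.69  0.57] M [ 0.02  0.01 -0.01] ff 0.0 open 0.003
```

Request:
{"op": "step_arm", "data": {"steps": [[0.1,1,0,0,0,0,1],[0.1,0.9,0,0,0,0,1],[0,0.4,0,0,0,0,1],[0,0.4,0,0,0,0,1],[-0.1,0.4,0,0,0,0,1],[-0.1,0.4,0,0,0,0,1],[-0.1,0.8,0,0,0,0,1],[0,0.9,0,0,0,0,1]]}}

```text
clock: 27.82
tool_pos: [0.491, -0.1136, 0.135]
eef_rot: [0.993, -0.121, -0.0, 0.0]
contact_force: [0.3, 0.7, 0.2]
opening: 0.003
finger_force: 0.1
```

```bash
python3 -c "
from h import *
where()"
```

```text
t 27.82 f,d,h [-51.94  10.31  -9.62] yaw -13.9 F cab [0.1  0.72 0.24] M [ 0.07 -0.02  0.06] ff 0.1 open 0.003
```

Request:
{"op": "step_arm", "data": {"steps": [[0.1,0.9,0,0,0,0,1],[0.1,0.9,0,0,0,0,1],[0.2,0.9,0,0,0,0,1],[0.3,0.9,0,0,0,0,1],[0.4,0.8,0,0,0,0,1],[0.5,0.8,0,0,0,0,1],[0.5,0.8,0,0,0,0,1],[0.6,0.7,0,0,0,0,1]]}}

```text
clock: 28.82
tool_pos: [0.5015, -0.1852, 0.135]
eef_rot: [0.993, -0.121, -0.0, 0.0]
contact_force: [-0.8, -0.1, -0.4]
opening: 0.007
finger_force: 0.1
```

```bash
python3 -c "
from h import *
where();delta(tcp(-14+48.2+1.2,12.8-100,-9.5),-13.9)
s=r.snapshot('top')['pixels'];t=r.snapshot('side')['pixels'];g=lambda p:cv2.resize(p[...,::-1],(400,400),interpolation=cv2.INTER_CUBIC)
cv2.imwrite('pics/p2.png',np.hstack([g(s[210:330,310:430]),g(t[200:320,250:370])]))"
```

```text
t 28.82 f,d,h [-24.48 -56.74  -9.61] yaw -13.93 F cab [-0.73 -0.26 -0.43] M [ 0.09 -0.02 -0.01] ff 0.1 open 0.007
t 28.82 tcp [ 501.5 -185.2  135. ] yaw -13.93 F [-0.8 -0.1 -0.4] M [ 0.09 -0.02 -0.01] open 0.007 ff 0.1
shift cm [ 5.99  3.04 -0.01] turn [ 0.01  0.01 -0.03]
```

View pics/p2.png

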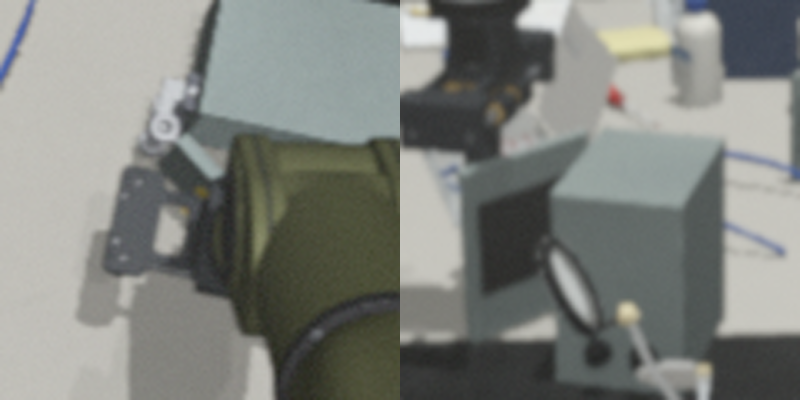

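The top view shows the door on its pin (165,125), swinging shut at about 45°, with the fingers pushing it. Continuing more slowly.

Request:
{"op": "step_arm", "data": {"steps": [[0.7,0.7,0,0,0,0,1],[0.8,0.6,0,0,0,0,1],[0.8,0.5,0,0,0,0,1],[0.8,0.5,0,0,0,0,1],[0.6,0.3,0,0,0,0,1],[0.5,0.2,0,0,0,0,1],[0.4,0.1,0,0,0,0,1],[0.3,0.1,0,0,0,0,1]]}}

```text
clock: 29.92
tool_pos: [0.5419, -0.2254, 0.135]
eef_rot: [0.993, -0.121, -0.0, -0.0]
contact_force: [-0.0, -0.5, 0.6]
opening: 0.005
finger_force: 0.1
```

Request:
{"op": "step_arm", "data": {"steps": [[0.2,0,0,0,0,0,1],[0.2,0,0,0,0,0,1],[0.2,0,0,0,0,0,1],[0.1,0,0,0,0,0,1],[0,0,0,0,0,0,1]]}}

```text
clock: 30.55
tool_pos: [0.5486, -0.2271, 0.135]
eef_rot: [0.993, -0.121, 0.0, 0.0]
contact_force: [0.5, -0.2, 0.3]
opening: 0.006
finger_force: 0.1
```

```bash
python3 -c "
from h import *
where();delta(tcp(-14+48.2+1.2,12.8-100,-9.5),-13.9)"
```

```text
t 30.55 f,d,h [ 31.23 -86.13  -9.6 ] yaw -13.91 F cab [ 0.5  -0.05  0.35] M [ 0.07  0.09 -0.  ] ff 0.1 open 0.006
t 30.55 tcp [ 548.6 -227.1  135. ] yaw -13.91 F [ 0.5 -0.2  0.3] M [ 0.07  0.09 -0.  ] open 0.006 ff 0.1
shift cm [ 0.42  0.11 -0.01] turn [ 0.   -0.   -0.01]
```

Request:
{"op": "step_arm", "data": {"steps": [[0.1,0,0,0,0,0,1],[0.1,0,0,0,0,0,1],[0.1,0,0,0,0,0,1],[0.1,0,0,0,0,0,1],[0,0,0,0,0,0,1]]}}

```text
clock: 31.18
tool_pos: [0.5525, -0.2281, 0.135]
eef_rot: [0.993, -0.121, 0.0, 0.0]
contact_force: [-0.2, -0.3, 0.2]
opening: 0.006
finger_force: 0.1
```

```bash
python3 -c "
from h import *
where()"
```

```text
t 31.18 f,d,h [ 35.31 -86.14  -9.56] yaw -13.91 F cab [-0.1  -0.36  0.21] M [-0.03  0.08 -0.03] ff 0.1 open 0.006
```

Request:
{"op": "step_arm", "data": {"steps": [[0.05,0,0,0,0,0,1],[0.05,0,0,0,0,0,1],[0,0,0,0,0,0,1]]}}

```text
clock: 31.55
tool_pos: [0.5534, -0.2284, 0.135]
eef_rot: [0.993, -0.121, -0.0, 0.0]
contact_force: [0.1, -0.2, -0.1]
opening: 0.0
finger_force: 0.1
```

```bash
python3 -c "
from h import *
where()"
```

```text
t 31.55 f,d,h [ 36.2  -86.2   -9.59] yaw -13.91 F cab [ 0.15 -0.19 -0.11] M [ 0.02  0.06 -0.03] ff 0.1 open 0.0
```

Request:
{"op": "step_arm", "data": {"steps": [[0.05,0,0,0,0,0,1],[0.05,0,0,0,0,0,1],[0,0,0,0,0,0,1]]}}

```text
clock: 31.92
tool_pos: [0.5544, -0.2287, 0.135]
eef_rot: [0.993, -0.121, 0.0, 0.0]
contact_force: [-1.3, -0.4, 0.1]
opening: 0.011
finger_force: 0.1
```

```bash
python3 -c "
from h import *
where()"
```

```text
t 31.93 f,d,h [ 37.24 -86.23  -9.58] yaw -13.92 F cab [-1.15 -0.7   0.1 ] M [0.02 0.11 0.01] ff 0.1 open 0.011
```

Request:
{"op": "step_arm", "data": {"steps": [[0.05,0,0,0,0,0,1],[0.05,0,0,0,0,0,1],[0,0,0,0,0,0,1]]}}

```text
clock: 32.3
tool_pos: [0.5554, -0.2289, 0.135]
eef_rot: [0.993, -0.121, 0.0, 0.0]
contact_force: [-0.4, 0.9, -0.1]
opening: 0.004
finger_force: 0.1
```

```bash
python3 -c "
from h import *
where()"
```

```text
t 32.3 f,d,h [ 38.26 -86.15  -9.58] yaw -13.91 F cab [-0.6   0.77 -0.15] M [ 0.01  0.11 -0.05] ff 0.1 open 0.004
```

Request:
{"op": "step_arm", "data": {"steps": [[0.05,0,0,0,0,0,1],[0.05,0,0,0,0,0,1],[0,0,0,0,0,0,1]]}}

```text
clock: 32.67
tool_pos: [0.5564, -0.2291, 0.135]
eef_rot: [0.993, -0.121, 0.0, 0.0]
contact_force: [-0.6, -0.3, -0.1]
opening: 0.007
finger_force: 0.1
```

```bash
python3 -c "
from h import *
where()"
```

```text
t 32.67 f,d,h [ 39.28 -86.14  -9.58] yaw -13.91 F cab [-0.54 -0.41 -0.09] M [ 0.05  0.14 -0.02] ff 0.1 open 0.007
```

Request:
{"op": "step_arm", "data": {"steps": [[0.05,0,0,0,0,0,1],[0.05,0,0,0,0,0,1],[0,0,0,0,0,0,1]]}}

```text
clock: 33.05
tool_pos: [0.5571, -0.2294, 0.135]
eef_rot: [0.993, -0.121, -0.0, 0.0]
contact_force: [-0.7, -0.2, 0.4]
opening: -0.001
finger_force: 0.3
```

```bash
python3 -c "
from h import *
where()"
```

```text
t 33.05 f,d,h [ 40.1  -86.22  -9.59] yaw -13.92 F cab [-0.68 -0.37  0.43] M [-0.01  0.17 -0.04] ff 0.3 open -0.001
```

Request:
{"op": "step_arm", "data": {"steps": [[0.05,0,0,0,0,0,1],[0,0,0,0,0,0,1],[0,0,0,0,0,0,1]]}}

```text
clock: 33.42
tool_pos: [0.5573, -0.2294, 0.135]
eef_rot: [0.993, -0.121, -0.0, -0.0]
contact_force: [-2.4, 0.2, 2.4]
opening: 0.004
finger_force: 1.1
```

```bash
python3 -c "
from h import *
where()"
```

```text
t 33.42 f,d,h [ 40.28 -86.17  -9.62] yaw -13.91 F cab [-2.34 -0.34  2.39] M [ 0.14  0.46 -0.  ] ff 1.1 open 0.004
```

Request:
{"op": "step_arm", "data": {"steps": [[0.05,0,0,0,0,0,1],[0,0,0,0,0,0,1],[0,0,0,0,0,0,1]]}}

```text
clock: 33.8
tool_pos: [0.5575, -0.2294, 0.1349]
eef_rot: [0.993, -0.121, -0.001, -0.0]
contact_force: [-4.8, 1.9, 3.2]
opening: 0.006
finger_force: 2.4
```

```bash
python3 -c "
from h import *
where()
s=r.snapshot('side')['pixels'];t=r.snapshot('top')['pixels'];g=lambda p:cv2.resize(p[...,::-1],(400,400),interpolation=cv2.INTER_CUBIC)
cv2.imwrite('pics/p3.png',np.hstack([g(t[220:300,340:420]),g(s[220:320,270:370])]))"
```

```text
t 33.8 f,d,h [ 40.5  -86.19  -9.65] yaw -13.91 F cab [-5.1   0.67  3.15] M [0.34 0.94 0.07] ff 2.4 open 0.006
```

Firm contact with the rim, so the door is shut. Retreating.

Request:
{"op": "step_arm", "data": {"steps": [[-0.1,0,0,0,0,0,1],[-0.3,0,0,0,0,0,1],[-1,0,0,0,0,0,1],[-2,0,0,0,0,0,1],[-2,0,0,0,0,0,1],[-2,0,0,0,0,0,1],[0,-2,-3,0,0,0,1],[0,-3,-4,0,0,0,1]]}}

```text
clock: 34.9
tool_pos: [0.4976, -0.1635, 0.2053]
eef_rot: [0.992, -0.122, -0.0, 0.0]
contact_force: [0.9, -0.3, 0.0]
opening: 0.002
finger_force: 0.0
```

Request:
{"op": "step_arm", "data": {"steps": [[0,-5,-3,0,0,0,1],[0,-5,-3,0,0,0,1],[0,-5,0,0,0,0,1],[0,-5,0,0,0,0,1],[0,-5,0,0,0,0,1],[0,-2,0,0,0,0,1],[0,0,0,0,0,0,1]]}}

```text
clock: 35.78
tool_pos: [0.5633, 0.0996, 0.2649]
eef_rot: [0.993, -0.12, 0.0, -0.0]
contact_force: [-0.5, 0.0, 0.0]
opening: 0.003
finger_force: 0.0
```

```bash
python3 -c "
from h import *
where()
s=r.snapshot('side')['pixels'];t=r.snapshot('top')['pixels'];g=lambda p:cv2.resize(p[...,::-1],(400,400),interpolation=cv2.INTER_CUBIC)
cv2.imwrite('pics/fin.png',np.hstack([g(t[200:290,350:440]),g(s[220:320,270:370])]))"
```

```text
t 35.77 f,d,h [-32.99 234.61 120.28] yaw -13.79 F cab [-0.48 -0.08  0.03] M [ 0.04  0.01 -0.02] ff 0.0 open 0.003
```

View pics/fin.png

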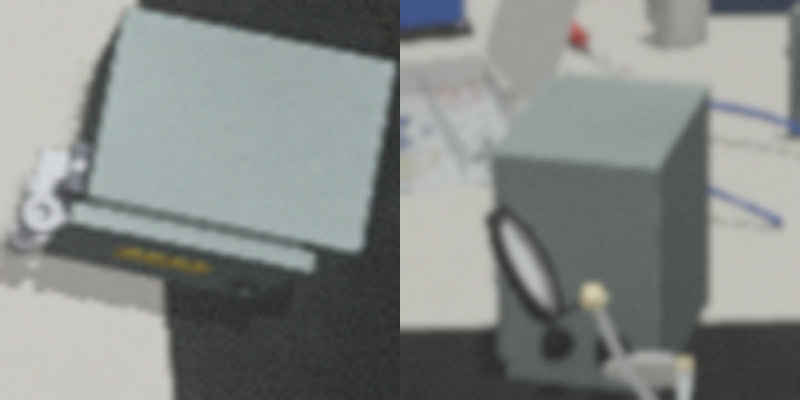

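The door hangs on its pins, parallel to the front, with only the pad's width as a dark gap at about (190,220). It's shut and clear of the robot, so I'm handing in.

```bash
python3 -c "
from plant import r
print(r.finish_job())"
```

```text
the job is handed in; nothing more can be done
None
```

The door is on both hinge pins with its sockets fully home, released, and swung shut against the enclosure's front; I handed the job in at about 36 s, and I have not seen the verdict.

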